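Find the bone rest with the worn knuckle

ROBOT

A 6-joint arm with a two-finger parallel gripper is mounted at the origin on the work surface. World frame = base frame: x ahead of the robot, y to its left, z up, the work surface at z = 0. Lengths are in m, angles in rad, forces in N, time in s.
With the tool pointing down it reaches from about 0.35 to 0.775 m from the base axis. Payload 5.5 kg.
Tool frame: the origin (TCP) lies between the finger pads; the fingertips stand 19 mm ahead of it and the grasp point (between the pads) is the TCP; z points along the fingers, y is the direction in which the jaws open and shut (so a half turn about z gives the same grasp; the last joint's range is limited). The gripper opens to 85 mm and grips with 20 to 120 N. Pads are 22 mm wide; open, the fingers measure 114 mm over their backs; the gripper's body (76 mm by 85 mm) begins 54 mm behind the grasp point. The pads swing forward as they close: fully open they stand 13 mm farther back than shut.
Start: joints at [-1.295, 0.313, 0.046, 1.304, 0, 1.431], TCP at [0.232, -0.526, 0.25] pointing down, gripper open.
Joint ranges: [-2.76, 2.76], [-0.86, 1.69], [-1.03, 1.26], [-2.2, 2.34], [-1.47, 1.5], [-3.14, 3.14]. Speed limits (rad/s): [2.57, 2.57, 3.14, 3.14, 3.14, 3.14].

INTERFACE

Orientations are given as a unit quaternion [w, x, y, z].
In Python, from workcell import get_state, cams, workorder gives the robot as it stands.
- The arm moves only by the tool play_rows, never from a script. Its argument "series" is text: rows parted by semicolons, each of 7 numbers parted by spaces: the opening in per cent of the stroke, from 0 (shut) to 100 (fully open), then the shift along the tool's x, y, z in cm, then the turn, a rotation vector about the tool's x, y, z in degrees. A call has 1 to 12 rows; each row shifts and turns the commanded pose from where the row before left it, along the tool's axes as they then stand; what a row does not reach is not made up. A row lasts 1/8 s, in which the tool goes at most 62.5 mm and 10.7 degrees, less where a joint would pass 70% of its speed; a pose out of reach is approached as far as the arm can. A call with a gripper value outside its range is refused whole. The fingers move at their own pace and stop on an object; "newtons" is the grip in N (left out, the last holds). Time passes only in rows, so rows that do not move let the fingers close. It gives the time, the measured TCP pose, the force and the opening at its end, in the units of the state.
- get_state(): the state, without advancing time (a new reading comes with each control period).
- cams.read_camera(name): name is "scene" or "top" or "wrist"; returns the picture (480x640x3 uint8, red, green, blue); there is no depth.
- cams.get_calibration(name): a dict with "fx", "fy", "cx", "cy" (pixels), "distortion" ([k1, k2, p1, p2, k3] as OpenCV has them; the pictures are not rectified), "rvec" (rotation vector, rad) and "tvec" (3), from world to camera coordinates, as OpenCV has them. Camera axes: x right, y down, z forward; pixel columns grow to the right and rows downward; lengths in m; the calibration is good to about 2 mm. A picture is of the moment at which its call begins: read the wrist's pose just before it. get_calibration takes no time and is no camera call; for the wrist camera it gives the pose at the moment of the call.
- workorder.hand_in(): hands the job in, once; it reports no verdict.
The state is a dict: "clock": time; "joint_pos": joint angles; "qvel": joint speeds; "tau": joint torques, N m; "tcp_pos": TCP position; "orientation": TCP orientation; "wrist_force": force on the tool from outside, world axes, zero at the start; "ft_torque": the same for the moment, N m; "finger_gap": finger opening in m.
Only numpy, scipy, OpenCV 4.12 (cv2) and the standard library are available. Lean on these libraries where they do the work, as an engineer would, in place of code of your own. Each camera call takes 0.05 s, during which the arm holds its last target.

TASK

One of the three tilting bone rests in the rack has a worn knuckle. Working along the row from your left to your right, gently push each rest's yoke away from you and draw it back to feel how much play its knuckle has, without tipping or shoving the rest; then lift out the loose one and set it down gently, upright and flat, in the middle of the red repair tray. Leave the two sound rests standing in their bays and the other things on the bench where they are.

Things in the scene. Friction and masses are not known exactly. Their poses are not given: they have to be found in the camera images.
- rack: fixed low wooden rack, 142 (x) x 398 (y) x 20 (z) mm, walls and floor 8 mm thick: three bays in a row, 130 mm apart, each holding one bone rest; the three look alike. Origin: centre of its underside. x: away from the robot (the yokes rock along it), y: along the row to the robot's left, z up. The rests just stand in it: a steady push of about 4 N high on a yoke tips the foot
- bay_left (a point): centre of the floor of the left (+y) bay, axes as the rack. Each rest weighs 0.8 kg (+-10 %): dark cast foot 120 (x) x 90 (y) x 16 mm on the bay floor, short post, knuckle hinge with its pin along y, 50 mm above the foot's underside (black thumb nut on one side)
- bay_middle (a point): centre of the floor of the middle bay, axes as the rack. Above the knuckle each rest has a flat aluminium yoke plate 12 mm thick (x), 50 mm wide (y), from 88 to 140 mm above the foot's underside, and two rubber-tipped prongs at its +-y edges up to 164 mm, 32 mm apart
- bay_right (a point): centre of the floor of the right (-y) bay, axes as the rack. A yoke swings on its pin towards +x and -x and begins upright within 0.5 degree; the worn one stays where it is left within its play. A rest lifted by its yoke hangs upright, swinging a little within its play
- yoke_left (a point): a point of the rack at the left (+y) rest: 125 mm above the bay floor's centre, where the middle of that rest's yoke plate is; the rest itself may stand up to 8 mm off along y and 1.5 mm along x, turned by up to 0.03 rad. Play of a sound knuckle: 0.6 mm to either side here
- yoke_middle (a point): a point of the rack at the middle rest: 125 mm above the bay floor's centre, where the middle of that rest's yoke plate is; the rest itself may stand up to 8 mm off along y and 1.5 mm along x, turned by up to 0.03 rad. Play of the worn knuckle: about 6.4 mm to either side here, moving at about 0.2 N
- yoke_right (a point): a point of the rack at the right (-y) rest: 125 mm above the bay floor's centre, where the middle of that rest's yoke plate is; the rest itself may stand up to 8 mm off along y and 1.5 mm along x, turned by up to 0.03 rad. Once its play is taken up, any yoke yields like a spring: about 1.1 N per mm here
- tray: fixed, red open repair tray 200 (x) x 180 (y) x 30 (z) mm, walls and floor 5 mm thick, empty. Origin: centre of its underside; x and y along its sides, z up
- skull: small carnivore skull, 120 x 70 x 56 mm, loose bystander; origin: centre of its underside, x towards the back of the head
- long_bone: long bone, 190 x 42 x 26 mm, loose bystander; origin: centre of its underside, x along it
- caliper: digital caliper lying flat, 225 x 60 x 12 mm, loose bystander; origin: under the middle of its beam, x along the beam
- jar: glass jar with black cap, 64 mm across, 95 mm high, loose bystander; origin: centre of its underside
- bone_box: open paper-covered box 100 x 140 x 35 mm with a bone piece in it, loose bystander; origin: centre of its underside
- hex_key: bent hex key 93 x 29 x 6 mm lying flat, loose bystander; origin: near the middle of its long leg, x along it

How it is judged:
By the outcome, as a careful person would: the job done as asked, in the order asked, and still so for the second after the job is handed in, with the robot touching nothing.
It also fails if it takes over 70 s, if anything falls off the work surface, if the arm or the gripper's body presses on something with over 40 N, if the wrist force passes 120 N, or if a joint passes its speed limit or range.

## Working session

There is one attempt and no reset: what is moved stays moved. The work goes in short steps, Python scripts to look and compute and a tool call to move; the robot and the scene stay as the last step left them, time stands still between calls to the robot, and variables do not carry over. Pictures are saved under pics/ and viewed, and the job is handed in when it is done.

Besides the shell and the picture viewer there is one more tool, called as name(argument=value, ...) on one line, values as JSON. play_rows: Moves the arm, as the interface text tells. Its arguments: {"type":"object","properties":{"series":{"type":"string"},"newtons":{"type":"number"}},"required":["series"]}

```bash
ls; mkdir -p pics
python3 - <<'E'
from workcell import get_state, cams
import cv2
s=get_state(); print(s)
for n in("scene","top"):
    im=cams.read_camera(n); cv2.imwrite(f"pics/{n}0.png",im[:,:,::-1]); print(n,cams.get_calibration(n))
print(get_state()['clock'])
E
```

```text
pics
{'clock': 0.0, 'joint_pos': array([-1.29461920e+00,  3.14006403e-01,  4.49546900e-02,  1.30356948e+00,
       -1.46383269e-05,  1.43118328e+00]), 'qvel': array([-0.00020962, -0.00060288,  0.00064767, -0.00035689, -0.00068007,
       -0.00200558]), 'tau': array([ 7.48157654e-04, -4.80631936e+01,  2.98530257e+01,  1.93238544e-02,
       -2.03965892e-04,  7.38172105e-06]), 'tcp_pos': array([ 0.23209941, -0.52555477,  0.24939547]), 'orientation': array([-9.09807512e-04,  9.78467129e-01,  2.06400691e-01, -6.95565014e-05]), 'wrist_force': array([ 0.36739989, -0.26026077, -0.66273552]), 'ft_torque': array([-0.01613546,  0.04877227, -0.04285724]), 'finger_gap': 0.08537162276349637}
scene {'fx': 526.5071532833489, 'fy': 526.5071532833489, 'cx': 324.5501573250557, 'cy': 235.9749525339557, 'distortion': array([-0.00465555,  0.        ,  0.        ,  0.        ,  0.        ]), 'rvec': array([ 1.13567117,  2.4045331 , -0.9711187 ]), 'tvec': array([ 0.41614331, -0.19553593,  1.66373157])}
top {'fx': 579.7791349171716, 'fy': 579.7791349171716, 'cx': 321.558838574525, 'cy': 240.58066458024734, 'distortion': array([-0.02233207,  0.        ,  0.        ,  0.        ,  0.        ]), 'rvec': array([ 2.18147597, -2.2120087 ,  0.10584812]), 'tvec': array([-0.07090513,  0.55314243,  1.37980036])}
0.1
```

View pics/scene0.png

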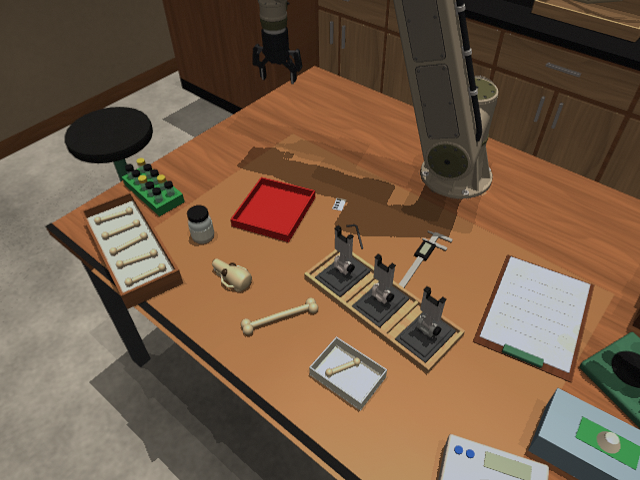

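View pics/top0.png

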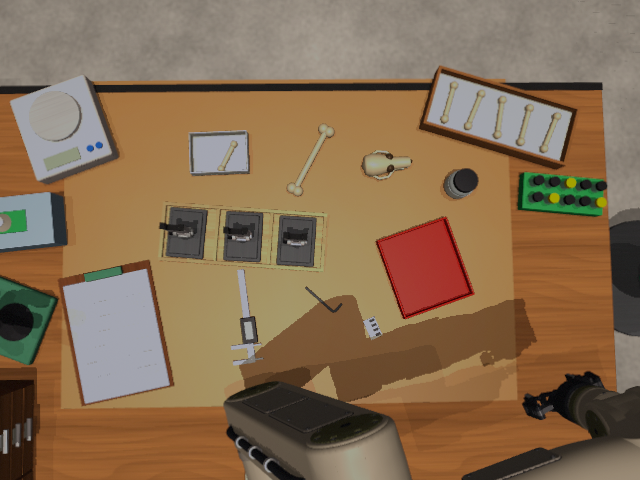

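The top view shows the rack at about (160–327, 202–270) and the red tray at about (376–473, 217–318). The rests are at about (185,232), (242,235) and (296,240). Next I measure them.

```bash
cat > h.py <<'E'
import numpy as np, cv2
from workcell import get_state, cams
from scipy.spatial.transform import Rotation as R
def ray(cal,uv):
    K=np.array([[cal['fx'],0,cal['cx']],[0,cal['fy'],cal['cy']],[0,0,1]])
    p=cv2.undistortPoints(np.array(uv,float).reshape(-1,1,2),K,cal['distortion']).reshape(-1,2)
    Rm=cv2.Rodrigues(cal['rvec'])[0]
    d=np.c_[p,np.ones(len(p))]@Rm
    return -Rm.T@cal['tvec'],d
def plane(cal,uv,z):
    c,d=ray(cal,uv); return c+d*((z-c[2])/d[:,2])[:,None]
def proj(cal,P):
    K=np.array([[cal['fx'],0,cal['cx']],[0,cal['fy'],cal['cy']],[0,0,1]])
    return cv2.projectPoints(np.array(P,float).reshape(-1,3),cal['rvec'],cal['tvec'],K,cal['distortion'])[0].reshape(-1,2)
E
python3 - <<'E'
from h import *
im=cv2.imread('pics/top0.png'); hsv=cv2.cvtColor(im,cv2.COLOR_BGR2HSV)
cal=cams.get_calibration('top')
m=((hsv[:,:,0]<8)|(hsv[:,:,0]>172))&(hsv[:,:,1]>180)&(hsv[:,:,2]>80)
m=m.astype(np.uint8)*255; m[:200]=0;m[330:]=0;m[:,:360]=0;m[:,490:]=0
c=max(cv2.findContours(m,0,2)[0],key=cv2.contourArea)
b=cv2.boxPoints(cv2.minAreaRect(c)); P=plane(cal,b,.03); print('tray',b,P,P.mean(0),np.linalg.norm(np.diff(P,axis=0),axis=1))
d=P[1]-P[0];print(np.degrees(np.arctan2(d[1],d[0])))
for p in [(163,204),(326,214),(323,270),(190,260),(220,265),(260,265)]: print(p,hsv[p[1],p[0]])
cv2.imwrite('pics/rackbig.png',cv2.resize(im[190:285,145:345],None,fx=4,fy=4,interpolation=cv2.INTER_CUBIC))
s=cv2.imread('pics/scene0.png');cv2.imwrite('pics/srack.png',cv2.resize(s[215:375,295:475],None,fx=3.7,fy=3.7,interpolation=cv2.INTER_CUBIC))
E
```

```text
tray [[375.15082 240.59381]
 [446.60315 215.37537]
 [474.35083 293.99384]
 [402.8985  319.21228]] [[ 0.54972745 -0.20728557  0.03      ]
 [ 0.60870003 -0.38222619  0.03      ]
 [ 0.41797501 -0.44371728  0.03      ]
 [ 0.36079794 -0.26972411  0.03      ]] [ 0.48430011 -0.32573829  0.03      ] [0.18461307 0.20039258 0.18314704]
-71.37100976497749
(163, 204) [ 19 117 165]
(326, 214) [ 31  84 164]
(323, 270) [ 24  96 165]
(190, 260) [ 21 107 164]
(220, 265) [ 16 127 165]
(260, 265) [ 25  93 164]
```

View pics/rackbig.png

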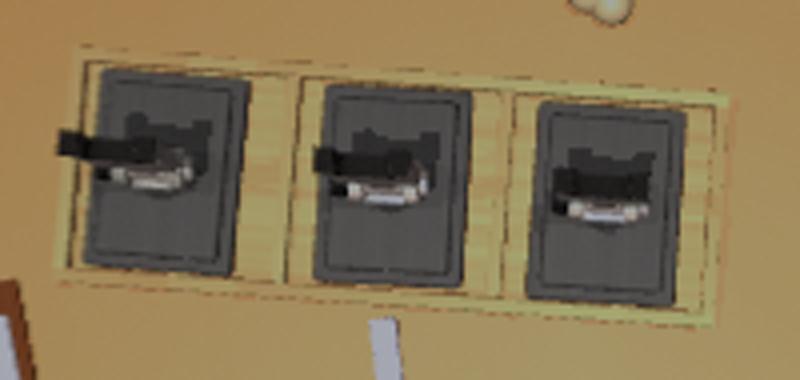

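View pics/srack.png

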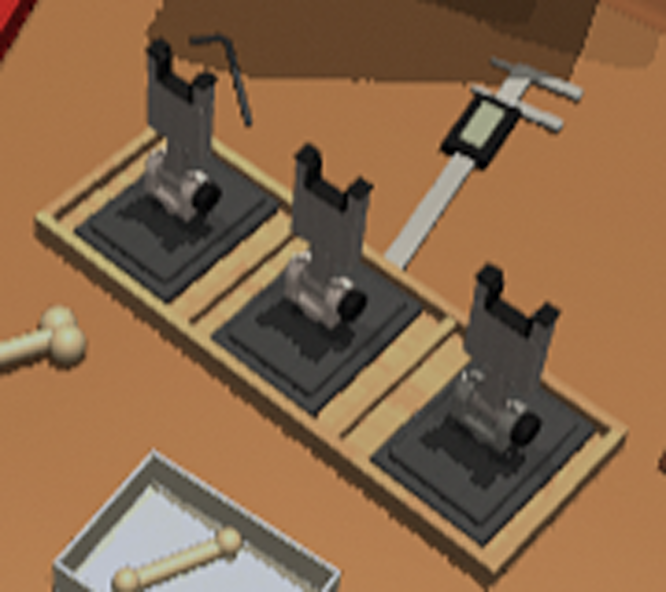

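The enlarged top crop shows the rack corners at (78,50), (733,97), (712,325) and (55,278), and the three foot outlines are clear. In the scene crop the prongs and plates can be seen upright.

Run:
```python
from h import *
cal=cams.get_calibration('top')
f=lambda a:(np.array(a,float)+.5)/4-.5+[145,190]
rk=plane(cal,f([(78,50),(733,97),(712,325),(55,278)]),.02)
c=rk.mean(0); print('rack',rk.round(4),c, np.linalg.norm(rk-np.roll(rk,-1,0),axis=1))
yv=(rk[0]+rk[3]-rk[1]-rk[2]); yaw=np.arctan2(-yv[0],yv[1]); xv=rk[0]+rk[1]-rk[2]-rk[3]; print(np.degrees(yaw),np.degrees(np.arctan2(xv[1],xv[0])))
X=np.array([np.cos(yaw),np.sin(yaw)]);Y=np.array([-X[1],X[0]])
for n,q,k in (('L',[(103,68),(249,80),(232,275),(83,262)],1),('M',[(326,84),(472,93),(461,287),(313,277)],0),('R',[(541,100),(687,111),(674,306),(526,296)],-1)):
    P=plane(cal,f(q),.024); bay=c[:2]+k*.13*Y
    d=P.mean(0)[:2]-bay; xv=(P[0]+P[1]-P[2]-P[3])
    print(n,P.mean(0).round(4),'bay',bay.round(4),'off xy',d@X,d@Y,'yaw',np.degrees(np.arctan2(xv[1],xv[0])),np.linalg.norm(P-np.roll(P,-1,0),axis=1).round(3))
# tool axes now
s=get_state(); q=s['orientation']; print(R.from_quat([*q[1:],q[0]]).as_matrix().round(3))
# check yokes in scene
cs=cams.get_calibration('scene')
for k in(1,0,-1): print(proj(cs,[*(c[:2]+k*.13*Y),.008+.164]),proj(cal,[*(c[:2]+k*.13*Y),.008+.164]))
```

```text
rack [[ 0.6503  0.3006  0.02  ]
 [ 0.6169 -0.0949  0.02  ]
 [ 0.479  -0.0801  0.02  ]
 [ 0.5127  0.3136  0.02  ]] [0.56470194 0.10980394 0.02      ] [0.39684433 0.13869118 0.39517082 0.13823843]
-4.8558571206908825 -5.779539923888707
L [0.5759 0.2461 0.024 ] bay [0.5757 0.2393] off xy -0.0003917024810654679 0.006731195780459729 yaw -5.288983987528138 [0.088 0.118 0.089 0.117]
M [0.5657 0.1105 0.024 ] bay [0.5647 0.1098] off xy 0.0009339607012429626 0.0008115714295657207 yaw -3.819223382165471 [0.088 0.117 0.089 0.117]
R [ 0.5532 -0.0179  0.024 ] bay [ 0.5537 -0.0197] off xy -0.0006668865361914557 0.001778530247741985 yaw -4.750551130916699 [0.088 0.118 0.089 0.119]
[[ 0.915  0.404 -0.   ]
 [ 0.404 -0.915  0.002]
 [ 0.    -0.002 -1.   ]]
[[432.5536866 290.6809161]] [[175.12361148 226.49550122]]
[[385.86582163 258.9565735 ]] [[235.58318882 230.83273679]]
[[343.89177017 230.43696912]] [[295.9281485  235.16350267]]
```

play_rows(series="40 0 0 0 0 0 -10.2;40 0 0 0 0 0 -10.2;40 0 0 0 0 0 -10.2;40 0 0 0 0 0 -10.2;40 0 0 0 0 0 -10.2;40 0 0 0 0 0 -10.3;40 0 0 0 0 0 0", newtons=20)

```text
clock: 0.98
tcp_pos: [0.2322, -0.5258, 0.2498]
orientation: [-0.0, 0.737, 0.676, 0.0]
wrist_force: [-0.1, 0.4, -0.1]
finger_gap: 0.0346
```

```bash
cat >> h.py <<'E'
def st():
    s=get_state(); q=s['orientation']; M=R.from_quat([*q[1:],q[0]]).as_matrix(); return s,M
YAW=np.radians(-4.86)
def togo(target,yaw=YAW):
    s,M=st()
    y=np.array([np.cos(yaw),np.sin(yaw),0]); z=np.array([0,0,-1.]); T=np.c_[np.cross(y,z),y,z]
    print('t',round(s['clock'],2),'shift cm',(M.T@(np.array(target)-s['tcp_pos'])*100).round(2),'turn',np.degrees(R.from_matrix(M.T@T).as_rotvec()).round(2),'gap',round(s['finger_gap']*1000,1),'F',s['wrist_force'].round(2), 'tcp',s['tcp_pos'].round(4))
E
python3 -c "
from h import *
togo([.5759,.2461,.25])"
```

```text
t 0.97 shift cm [7.988e+01 2.753e+01 4.000e-02] turn [-0.02 -0.05 -0.13] gap 34.6 F [-0.1   0.42 -0.14] tcp [ 0.2322 -0.5258  0.2498]
```

play_rows(series="40 4.7 1.62 0 0 0 0;40 4.7 1.62 0 0 0 0;40 4.7 1.62 0 0 0 0;40 4.7 1.62 0 0 0 0;40 4.7 1.62 0 0 0 0;40 4.7 1.62 0 0 0 0;40 4.7 1.62 0 0 0 0;40 4.7 1.62 0 0 0 0;40 4.7 1.62 0 0 0 0;40 4.7 1.62 0 0 0 0")

```text
clock: 2.22
tcp_pos: [0.434, -0.07, 0.2503]
orientation: [0.0, 0.738, 0.675, 0.0]
wrist_force: [1.0, -0.1, -0.1]
finger_gap: 0.0339
```

play_rows(series="40 4.7 1.62 0 0 0 0;40 4.7 1.62 0 0 0 0;40 4.7 1.62 0 0 0 0;40 4.7 1.62 0 0 0 0;40 4.7 1.62 0 0 0 0;40 4.7 1.62 0 0 0 0;40 0 0 0 0 0 0;40 0 0 0 0 0 0")

```text
clock: 3.22
tcp_pos: [0.5539, 0.2009, 0.2497]
orientation: [-0.0, 0.737, 0.676, -0.001]
wrist_force: [-0.8, -0.1, -0.5]
finger_gap: 0.0341
```

```bash
python3 -c "
from h import *
togo([.5759,.2461,.25])
cal=cams.get_calibration('wrist');im=cams.read_camera('wrist');cv2.imwrite('pics/w1.png',im[:,:,::-1])
print(cal)
np.save('w1cal.npy',cal,allow_pickle=True)
print(proj(cal,[.5759,.2461,.133]))"
```

```text
t 3.23 shift cm [ 4.69  1.8  -0.03] turn [-0.07  0.05 -0.1 ] gap 34.1 F [-0.8  -0.15 -0.46] tcp [0.5539 0.2009 0.2497]
{'fx': 423.86270773234844, 'fy': 423.86270773234844, 'cx': 323.12197896940336, 'cy': 235.9354292692896, 'distortion': array([0.03223561, 0.        , 0.        , 0.        , 0.        ]), 'rvec': array([-2.85688906,  0.12199884,  0.0209217 ]), 'tvec': array([-0.53354322,  0.20102899,  0.44893347])}
[[356.7576568  156.77202038]]
```

View pics/w1.png

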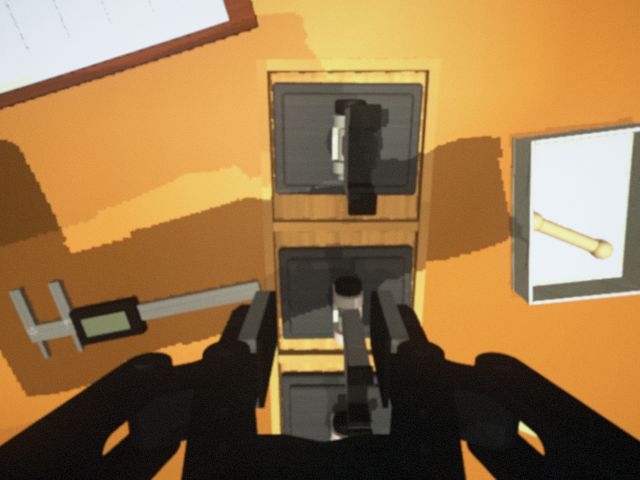

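The wrist view shows the left rest's foot at about (273–423, 83–194), its yoke near (362,155), and the fingers framing the middle yoke further back. I use this to cross-check the rest's position.

Run:
```python
from h import *
cal=np.load('w1cal.npy',allow_pickle=True).item()
P=plane(cal,[(273,84),(423,83),(421,193),(275,195)],.024);print(P.round(4),P.mean(0))
P=plane(cal,[(278,245),(415,245)],.024);print(P.round(4),P.mean(0))
P=plane(cal,[(267,65),(438,65)],.02);print(P.round(4))
for z in(.148,.172): print(proj(cal,[[.5759-.0846*s*.025*-1,.2461+s*.025,z] for s in(1,-1)]))
im=cv2.imread('pics/w1.png');cv2.imwrite('pics/w1b.png',cv2.resize(im[70:230,250:450],None,fx=4,fy=4,interpolation=cv2.INTER_CUBIC)[:600])
```

```text
[[0.522  0.2957 0.024 ]
 [0.6377 0.2863 0.024 ]
 [0.6346 0.2004 0.024 ]
 [0.5132 0.2091 0.024 ]] [0.57685618 0.24787578 0.024     ]
[[0.5106 0.1654 0.024 ]
 [0.6285 0.1553 0.024 ]] [0.56955582 0.16036018 0.024     ]
[[0.5186 0.3101 0.02  ]
 [0.6503 0.2985 0.02  ]]
[[360.01114352 109.67062583]
 [357.79947445 206.33437259]]
[[364.28123768 109.31500775]
 [361.53167543 216.71941901]]
```

View pics/w1b.png

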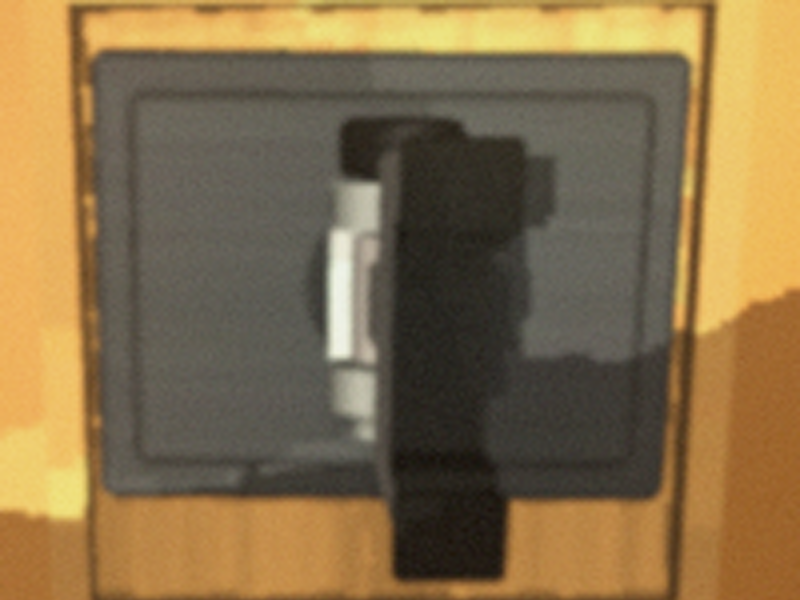

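The two views agree within 2 mm. Next I move over the left yoke.

play_rows(series="40 2.4 0.9 0 0 0 0;40 2.4 0.9 0 0 0 -0.1;40 0 0 0 0 0 0;40 0 0 0 0 0 0")

```text
clock: 3.78
tcp_pos: [0.576, 0.2461, 0.2504]
orientation: [0.0, 0.737, 0.676, -0.0]
wrist_force: [-0.5, 0.3, -0.5]
finger_gap: 0.0339
```

```bash
python3 -c "
from h import *
togo([.5762,.247,.133])
cal=cams.get_calibration('wrist');im=cams.read_camera('wrist');cv2.imwrite('pics/w2.png',im[:,:,::-1])"
```

```text
t 3.77 shift cm [ 0.1   0.02 11.74] turn [-0.03  0.04 -0.02] gap 33.9 F [-0.51  0.27 -0.54] tcp [0.576  0.2461 0.2504]
```

View pics/w2.png

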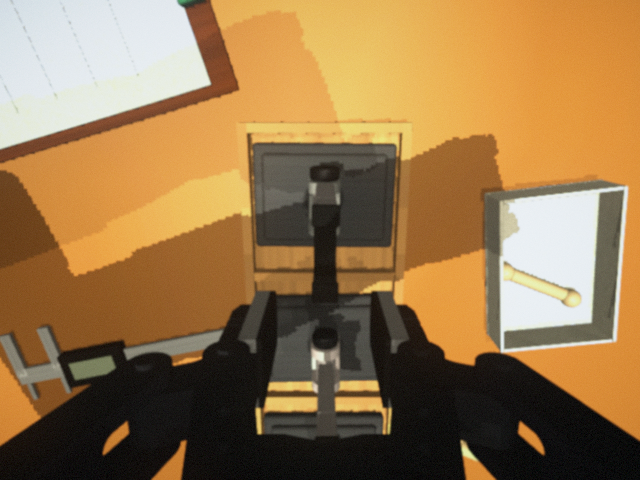

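The yoke is at column 325, midway between the fingers (262 and 383). I descend.

play_rows(series="40 0.1 0 3 0 0 0;40 0 0 3 0 0 0;40 0 0 3 0 0 0;40 0 0 1.8 0 0 0;40 0 0 0.9 0 0 0;40 0 0 0 0 0 0;40 0 0 0 0 0 0;40 0 0 0 0 0 0")

```text
clock: 4.82
tcp_pos: [0.5772, 0.2486, 0.1343]
orientation: [0.0, 0.736, 0.677, 0.001]
wrist_force: [-0.1, 0.4, -0.0]
finger_gap: 0.0339
```

```bash
cat > f.py <<'E'
from h import *
# mean force over a few readings (each camera call is one pause of 0.05 s)
def force(n=6):
    F=[];T=[];p=[];G=[]
    for i in range(n):
        s,M=st(); F.append(M.T@s['wrist_force']); T.append(M.T@s['ft_torque']); p.append(s['tcp_pos']);G.append(s['finger_gap']); im=cams.read_camera('wrist')
    F=np.array(F);T=np.array(T);X=np.array([np.cos(YAW),np.sin(YAW),0])
    print('t',round(s['clock'],2),'Ftool',F.mean(0).round(2),'sd',F.std(0).round(2),'T',T.mean(0).round(3),'sd',T.std(0).round(3),'rackx mm',(np.mean(p,0)@X*1000).round(2),'tcp',np.mean(p,0).round(4),'gap',np.mean(G).round(4))
    return im
if __name__=='__main__': force()
E
python3 f.py; python3 -c "
from h import *
cv2.imwrite('pics/w3.png',cams.read_camera('wrist')[:,:,::-1])"
```

```text
t 5.08 Ftool [-0.12 -0.17 -0.  ] sd [0.71 0.49 0.42] T [ 0.01   0.024 -0.004] sd [0.023 0.02  0.012] rackx mm 553.76 tcp [0.5769 0.2486 0.1339] gap 0.0341
```

View pics/w3.png

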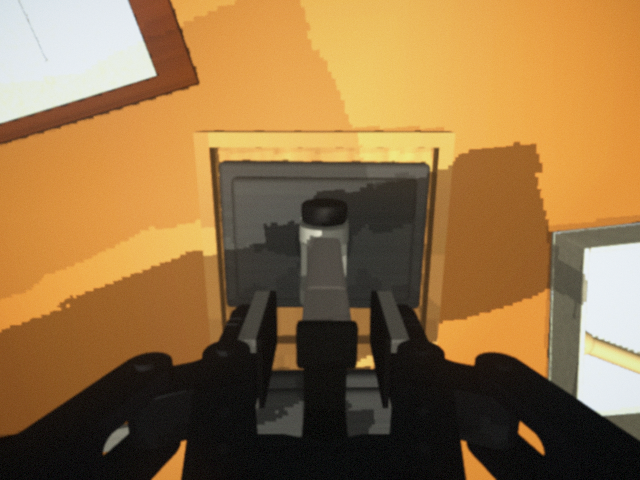

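The yoke stands clear between the fingers (prong at (327,345), pads at about 265 and 380). I narrow the gap and take a baseline.

play_rows(series="28 0 0 0 0 0 0;28 0 0 0 0 0 0;28 0 0 0 0 0 0;28 0 0 0 0 0 0")

```text
clock: 5.68
tcp_pos: [0.5765, 0.2485, 0.1332]
orientation: [0.0, 0.736, 0.677, -0.0]
wrist_force: [-0.9, -0.8, -0.5]
finger_gap: 0.0237
```

```bash
python3 -c "
from f import *
im=force(16);cv2.imwrite('pics/w4.png',im[200:,150:500,::-1])"
```

```text
t 6.42 Ftool [ 0.01 -0.13  0.12] sd [0.52 0.54 0.5 ] T [-0.007 -0.002 -0.005] sd [0.022 0.028 0.033] rackx mm 553.43 tcp [0.5766 0.2485 0.1333] gap 0.0239
```

View pics/w4.png

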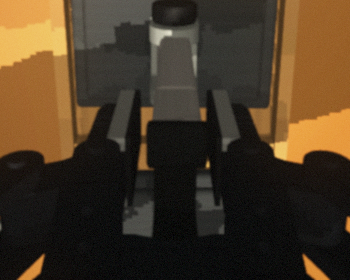

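The pads are clear on both sides. I start pushing away (+tool y).

play_rows(series="28 0 0.1 0 0 0 0;28 0 0.1 0 0 0 0;28 0 0.1 0 0 0 0;28 0 0.1 0 0 0 0;28 0 0 0 0 0 0;28 0 0 0 0 0 0")

```text
clock: 7.22
tcp_pos: [0.5805, 0.2481, 0.1332]
orientation: [0.0, 0.736, 0.677, -0.0]
wrist_force: [1.0, -0.8, -0.3]
finger_gap: 0.0238
```

```bash
python3 f.py
```

```text
t 7.47 Ftool [-0.04  0.18  0.29] sd [0.43 0.66 0.36] T [-0.02  -0.006 -0.003] sd [0.021 0.044 0.029] rackx mm 557.39 tcp [0.5805 0.2481 0.1333] gap 0.0239
```

play_rows(series="28 0 0.1 0 0 0 0;28 0 0 0 0 0 0")

```text
clock: 7.78
tcp_pos: [0.5816, 0.2481, 0.1333]
orientation: [0.0, 0.736, 0.677, 0.0]
wrist_force: [-0.0, 0.1, 0.5]
finger_gap: 0.0238
```

```bash
python3 f.py
```

```text
t 8.03 Ftool [-0.04  0.01 -0.13] sd [0.57 0.34 0.21] T [ 0.017 -0.023  0.009] sd [0.02  0.025 0.035] rackx mm 558.46 tcp [0.5816 0.2481 0.1333] gap 0.0237
```

play_rows(series="28 0 0.1 0 0 0 0;28 0 0 0 0 0 0")

```text
clock: 8.32
tcp_pos: [0.5826, 0.248, 0.1333]
orientation: [0.0, 0.736, 0.677, 0.0]
wrist_force: [0.0, 1.1, -0.4]
finger_gap: 0.0243
```

```bash
python3 f.py
```

```text
t 8.57 Ftool [-0.08 -0.31  0.22] sd [0.57 0.38 0.51] T [ 0.001  0.005 -0.013] sd [0.031 0.02  0.045] rackx mm 559.45 tcp [0.5826 0.248  0.1333] gap 0.024
```

play_rows(series="28 0 0.1 0 0 0 0;28 0 0 0 0 0 0")

```text
clock: 8.88
tcp_pos: [0.5834, 0.2479, 0.1333]
orientation: [-0.0, 0.736, 0.677, -0.0]
wrist_force: [-1.0, 0.6, 0.5]
finger_gap: 0.024
```

```bash
python3 f.py
```

```text
t 9.12 Ftool [ 0.31 -0.5  -0.59] sd [0.43 0.45 0.24] T [ 0.117 -0.002 -0.003] sd [0.025 0.043 0.021] rackx mm 560.35 tcp [0.5834 0.2479 0.1333] gap 0.0239
```

play_rows(series="28 0 0.1 0 0 0 0;28 0 0 0 0 0 0")

```text
clock: 9.43
tcp_pos: [0.5843, 0.2478, 0.1333]
orientation: [-0.0, 0.736, 0.677, -0.0]
wrist_force: [-2.3, -0.8, 1.4]
finger_gap: 0.0242
```

```bash
python3 -c "
from f import *
im=force(6);cv2.imwrite('pics/w5.png',im[200:,150:500,::-1])"
```

```text
t 9.68 Ftool [-0.36 -2.36 -1.5 ] sd [0.63 0.4  0.39] T [ 0.435 -0.039  0.009] sd [0.034 0.029 0.018] rackx mm 561.23 tcp [0.5843 0.2478 0.1333] gap 0.024
```

View pics/w5.png

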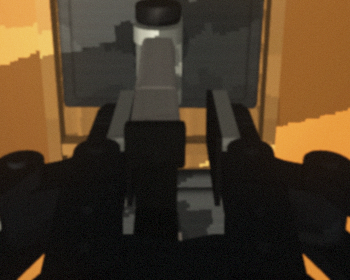

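Torque about tool x is the sensitive channel, at about 0.18 N·m per N. The left yoke goes firm within about 1 mm of contact, so I draw it back now.

play_rows(series="28 0 -0.2 0 0 0 0;28 0 -0.2 0 0 0 0;28 0 -0.2 0 0 0 0;28 0 -0.2 0 0 0 0;28 0 -0.2 0 0 0 0;28 0 -0.1 0 0 0 0;28 0 -0.1 0 0 0 0;28 0 0 0 0 0 0;28 0 0 0 0 0 0")

```text
clock: 10.85
tcp_pos: [0.5726, 0.2488, 0.1333]
orientation: [0.0, 0.736, 0.677, -0.0]
wrist_force: [0.1, 0.2, 0.0]
finger_gap: 0.024
```

```bash
python3 f.py
```

```text
t 11.1 Ftool [ 0.23 -0.11 -0.17] sd [0.42 0.33 0.56] T [-0.022 -0.003  0.016] sd [0.034 0.039 0.021] rackx mm 549.48 tcp [0.5726 0.2488 0.1333] gap 0.0239
```

play_rows(series="28 0 -0.1 0 0 0 0;28 0 0 0 0 0 0")

```text
clock: 11.4
tcp_pos: [0.5715, 0.2489, 0.1333]
orientation: [0.0, 0.736, 0.677, -0.0]
wrist_force: [0.6, 0.3, 0.3]
finger_gap: 0.0241
```

```bash
python3 f.py
```

```text
t 11.65 Ftool [0.15 0.03 0.02] sd [0.52 0.52 0.34] T [ 0.008 -0.015 -0.011] sd [0.032 0.011 0.044] rackx mm 548.41 tcp [0.5715 0.2489 0.1333] gap 0.024
```

play_rows(series="28 0 -0.1 0 0 0 0;28 0 0 0 0 0 0")

```text
clock: 11.95
tcp_pos: [0.5705, 0.249, 0.1333]
orientation: [0.0, 0.736, 0.677, -0.0]
wrist_force: [-0.2, -0.9, 0.6]
finger_gap: 0.0239
```

```bash
python3 f.py
```

```text
t 12.2 Ftool [-0.26  0.06 -0.2 ] sd [0.72 0.48 0.56] T [-0.03  -0.009 -0.004] sd [0.024 0.019 0.022] rackx mm 547.41 tcp [0.5706 0.249  0.1333] gap 0.0239
```

play_rows(series="28 0 -0.07 0 0 0 0;28 0 0 0 0 0 0")

```text
clock: 12.5
tcp_pos: [0.57, 0.249, 0.1333]
orientation: [0.0, 0.736, 0.677, 0.0]
wrist_force: [0.6, -0.2, -0.8]
finger_gap: 0.0241
```

```bash
python3 f.py
```

```text
t 12.75 Ftool [0.42 0.61 0.2 ] sd [0.45 0.5  0.48] T [-0.116 -0.006  0.011] sd [0.032 0.013 0.021] rackx mm 546.82 tcp [0.57   0.249  0.1333] gap 0.024
```

play_rows(series="28 0 -0.08 0 0 0 0;28 0 0 0 0 0 0")

```text
clock: 13.05
tcp_pos: [0.5693, 0.2491, 0.1334]
orientation: [0.0, 0.736, 0.677, 0.0]
wrist_force: [1.7, 0.1, 0.4]
finger_gap: 0.0238
```

```bash
python3 f.py
```

```text
t 13.3 Ftool [-0.05  1.65 -0.29] sd [0.27 0.68 0.45] T [-0.329 -0.     0.026] sd [0.035 0.029 0.032] rackx mm 546.14 tcp [0.5693 0.2491 0.1334] gap 0.0239
```

The left knuckle is sound, with about 1.6 mm between firm stops including some give. I recentre, raise, and go to the middle rest.

play_rows(series="28 0 0.37 0 0 0 0;28 0 0.37 0 0 0 0;28 0 0 -2 0 0 0;28 0 0 -3 0 0 0;28 0 0 -3 0 0 0;36 -2.8 0.13 0 0 0 0;36 -4 0 0 0 0 0;36 -4 0 0 0 0 0;36 -3 0 0 0 0 0;36 0 0 0 0 0 0;36 0 0 0 0 0 0")

```text
clock: 14.72
tcp_pos: [0.5663, 0.1111, 0.2133]
orientation: [-0.0, 0.736, 0.677, 0.0]
wrist_force: [0.7, -0.1, -0.6]
finger_gap: 0.0305
```

```bash
python3 -c "
from h import *
togo([.5657,.1105,.1333])
cv2.imwrite('pics/w6.png',cams.read_camera('wrist')[:,:,::-1])"
```

```text
t 14.72 shift cm [-0.07 -0.05  8.  ] turn [-0.01 -0.02  0.07] gap 30.5 F [ 0.71 -0.15 -0.63] tcp [0.5663 0.1111 0.2133]
```

View pics/w6.png

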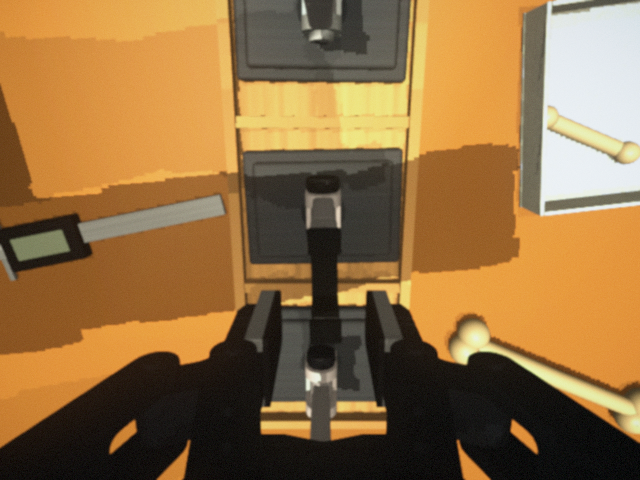

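The middle yoke is at column 324, centred between the fingers (about 265 and 383). I descend.

play_rows(series="36 -0.05 0 3 0 0 0;36 0 0 3 0 0 0;36 0 0 1.5 0 0 0;36 0 0 0.5 0 0 0;28 0 0 0 0 0 0;28 0 0 0 0 0 0;28 0 0 0 0 0 0")

```text
clock: 15.65
tcp_pos: [0.5668, 0.1104, 0.1342]
orientation: [0.001, 0.736, 0.677, 0.001]
wrist_force: [-0.0, -0.5, 0.7]
finger_gap: 0.0237
```

```bash
python3 -c "
from f import *
im=force(6);cv2.imwrite('pics/w7.png',im[200:,150:500,::-1])"
```

```text
t 15.9 Ftool [ 0.14  0.11 -0.1 ] sd [0.37 0.41 0.46] T [-0.021  0.007  0.01 ] sd [0.027 0.017 0.013] rackx mm 555.14 tcp [0.5665 0.1103 0.1338] gap 0.0237
```

View pics/w7.png

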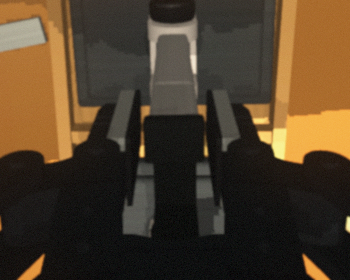

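The prong is free between the pads. I push away: 5 mm first, then 1 mm steps.

play_rows(series="28 0 0.1 0 0 0 0;28 0 0.1 0 0 0 0;28 0 0.1 0 0 0 0;28 0 0.1 0 0 0 0;28 0 0.1 0 0 0 0;28 0 0 0 0 0 0;28 0 0 0 0 0 0")

```text
clock: 16.82
tcp_pos: [0.5711, 0.11, 0.1332]
orientation: [-0.0, 0.736, 0.677, -0.0]
wrist_force: [0.2, 0.3, 0.1]
finger_gap: 0.0239
```

```bash
python3 f.py
```

```text
t 17.07 Ftool [ 0.65  0.08 -0.03] sd [0.65 0.56 0.36] T [ 0.01  -0.02  -0.001] sd [0.028 0.034 0.029] rackx mm 559.78 tcp [0.5711 0.11   0.1333] gap 0.0238
```

play_rows(series="28 0 0.1 0 0 0 0;28 0 0 0 0 0 0")

```text
clock: 17.38
tcp_pos: [0.5723, 0.1099, 0.1333]
orientation: [0.0, 0.736, 0.677, 0.0]
wrist_force: [0.3, -0.3, 0.2]
finger_gap: 0.0238
```

```bash
python3 f.py
```

```text
t 17.62 Ftool [-0.02 -0.14 -0.08] sd [0.38 0.35 0.47] T [-0.006  0.007 -0.002] sd [0.012 0.015 0.014] rackx mm 560.86 tcp [0.5722 0.1098 0.1333] gap 0.0239
```

play_rows(series="28 0 0.08 0 0 0 0;28 0 0 0 0 0 0")

```text
clock: 17.92
tcp_pos: [0.5729, 0.1098, 0.1333]
orientation: [-0.0, 0.736, 0.677, -0.0]
wrist_force: [-0.6, 0.2, 0.1]
finger_gap: 0.0239
```

```bash
python3 f.py
```

```text
t 18.18 Ftool [-0.26 -0.98 -0.14] sd [0.25 0.41 0.38] T [ 0.158  0.028 -0.001] sd [0.03  0.02  0.021] rackx mm 561.52 tcp [0.5729 0.1098 0.1333] gap 0.024
```

play_rows(series="28 0 0.07 0 0 0 0;28 0 0 0 0 0 0")

```text
clock: 18.48
tcp_pos: [0.5735, 0.1098, 0.1333]
orientation: [-0.0, 0.736, 0.677, -0.0]
wrist_force: [-1.6, -0.5, 1.1]
finger_gap: 0.024
```

```bash
python3 f.py
```

```text
t 18.73 Ftool [ 0.13 -1.63 -1.24] sd [0.52 0.6  0.16] T [0.357 0.048 0.011] sd [0.026 0.029 0.032] rackx mm 562.17 tcp [0.5735 0.1098 0.1333] gap 0.024
```

play_rows(series="28 0 -0.2 0 0 0 0;28 0 -0.2 0 0 0 0;28 0 -0.2 0 0 0 0;28 0 -0.2 0 0 0 0;28 0 -0.2 0 0 0 0;28 0 -0.2 0 0 0 0;28 0 -0.1 0 0 0 0;28 0 0 0 0 0 0;28 0 0 0 0 0 0")

```text
clock: 19.9
tcp_pos: [0.5608, 0.1108, 0.1333]
orientation: [0.0, 0.736, 0.677, 0.0]
wrist_force: [0.4, -0.2, -0.1]
finger_gap: 0.0239
```

```bash
python3 f.py
```

```text
t 20.15 Ftool [-0.09  0.12  0.33] sd [0.15 0.34 0.57] T [-0.011  0.012 -0.011] sd [0.01  0.027 0.023] rackx mm 549.37 tcp [0.5608 0.1108 0.1333] gap 0.0238
```

play_rows(series="28 0 -0.07 0 0 0 0;28 0 0 0 0 0 0")

```text
clock: 20.45
tcp_pos: [0.56, 0.1109, 0.1333]
orientation: [0.0, 0.736, 0.677, -0.0]
wrist_force: [0.2, 0.5, -0.4]
finger_gap: 0.0242
```

```bash
python3 f.py
```

```text
t 20.7 Ftool [0.01 0.17 0.02] sd [0.42 0.4  0.22] T [-0.005 -0.021 -0.01 ] sd [0.041 0.036 0.023] rackx mm 548.64 tcp [0.56   0.1109 0.1333] gap 0.0239
```

play_rows(series="28 0 -0.07 0 0 0 0;28 0 0 0 0 0 0")

```text
clock: 21.0
tcp_pos: [0.5595, 0.1109, 0.1333]
orientation: [0.0, 0.736, 0.677, 0.0]
wrist_force: [1.2, -0.3, -0.2]
finger_gap: 0.0242
```

```bash
python3 f.py
```

```text
t 21.25 Ftool [ 0.05  0.71 -0.02] sd [0.36 0.28 0.22] T [-0.144 -0.015 -0.007] sd [0.008 0.023 0.024] rackx mm 548.04 tcp [0.5594 0.1109 0.1333] gap 0.0239
```

play_rows(series="28 0 -0.07 0 0 0 0;28 0 0 0 0 0 0")

```text
clock: 21.55
tcp_pos: [0.5589, 0.111, 0.1334]
orientation: [0.0, 0.736, 0.677, 0.0]
wrist_force: [1.9, -0.3, 0.8]
finger_gap: 0.024
```

```bash
python3 f.py
```

```text
t 21.8 Ftool [-0.22  1.75 -0.28] sd [0.21 0.17 0.36] T [-0.312 -0.024 -0.033] sd [0.015 0.029 0.032] rackx mm 547.43 tcp [0.5588 0.111  0.1334] gap 0.0238
```

The middle knuckle is sound too, again about 1.6 mm between stops. On to the right rest.

play_rows(series="28 0 0.37 0 0 0 0;28 0 0.36 0 0 0 0;28 0 0 -2 0 0 0;28 0 0 -3 0 0 0;28 0 0 -3 0 0 0;36 -2.9 -0.14 0 0 0 0;36 -4 0 0 0 0 0;36 -4 0 0 0 0 0;36 -2 0 0 0 0 0;36 0 0 0 0 0 0;36 0 0 0 0 0 0")

```text
clock: 23.22
tcp_pos: [0.5538, -0.0174, 0.2132]
orientation: [-0.0, 0.736, 0.677, 0.0]
wrist_force: [0.9, -0.7, 0.4]
finger_gap: 0.0312
```

```bash
python3 -c "
from h import *
togo([.5537,-.0179,.1333])
cv2.imwrite('pics/w8.png',cams.read_camera('wrist')[:,:,::-1])"
```

```text
t 23.23 shift cm [-0.06 -0.    7.99] turn [-0.02 -0.03  0.11] gap 31.2 F [ 0.87 -0.74  0.44] tcp [ 0.5538 -0.0174  0.2132]
```

View pics/w8.png

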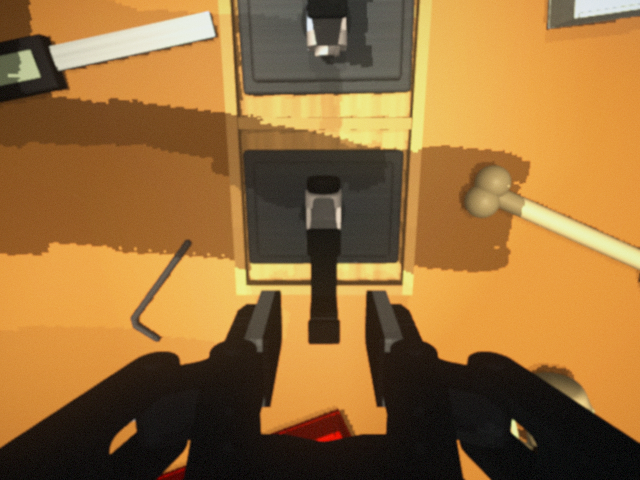

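The right yoke is at column 324, centred between the fingers. I descend and push.

play_rows(series="36 -0.05 0 3 0 0 0;36 0 0 3 0 0 0;36 0 0 1.5 0 0 0;36 0 0 0.5 0 0 0;28 0 0 0 0 0 0;28 0 0 0 0 0 0;28 0 0 0 0 0 0")

```text
clock: 24.15
tcp_pos: [0.5543, -0.0187, 0.1342]
orientation: [0.001, 0.736, 0.677, 0.0]
wrist_force: [-0.2, 1.0, 0.2]
finger_gap: 0.0241
```

play_rows(series="28 0 0.1 0 0 0 0;28 0 0.1 0 0 0 0;28 0 0.1 0 0 0 0;28 0 0.1 0 0 0 0;28 0 0.1 0 0 0 0;28 0 0 0 0 0 0;28 0 0 0 0 0 0")

```text
clock: 25.02
tcp_pos: [0.5587, -0.019, 0.1333]
orientation: [-0.0, 0.736, 0.677, -0.0]
wrist_force: [0.4, 0.1, 0.1]
finger_gap: 0.0239
```

```bash
python3 f.py
```

```text
t 25.27 Ftool [-0.06  0.02 -0.08] sd [0.33 0.37 0.39] T [ 0.004 -0.005  0.003] sd [0.027 0.014 0.025] rackx mm 558.27 tcp [ 0.5587 -0.019   0.1333] gap 0.0239
```

play_rows(series="28 0 0.1 0 0 0 0;28 0 0 0 0 0 0")

```text
clock: 25.58
tcp_pos: [0.5598, -0.019, 0.1333]
orientation: [0.0, 0.736, 0.677, -0.0]
wrist_force: [0.0, 0.8, -0.0]
finger_gap: 0.0238
```

```bash
python3 f.py
```

```text
t 25.82 Ftool [ 0.13 -0.2   0.54] sd [0.47 0.26 0.55] T [ 0.006  0.003 -0.019] sd [0.023 0.018 0.026] rackx mm 559.35 tcp [ 0.5597 -0.0191  0.1333] gap 0.0239
```

play_rows(series="28 0 0.08 0 0 0 0;28 0 0 0 0 0 0")

```text
clock: 26.12
tcp_pos: [0.5605, -0.0191, 0.1333]
orientation: [0.0, 0.736, 0.677, -0.0]
wrist_force: [-0.9, -0.3, 0.5]
finger_gap: 0.0246
```

```bash
python3 f.py
```

```text
t 26.38 Ftool [-0.23 -0.23 -0.52] sd [0.54 0.39 0.13] T [ 0.032 -0.011 -0.009] sd [0.018 0.011 0.023] rackx mm 560.13 tcp [ 0.5605 -0.0191  0.1333] gap 0.0239
```

play_rows(series="28 0 0.1 0 0 0 0;28 0 0 0 0 0 0")

```text
clock: 26.68
tcp_pos: [0.5616, -0.0192, 0.1333]
orientation: [0.0, 0.736, 0.677, 0.0]
wrist_force: [0.0, 0.7, -0.6]
finger_gap: 0.0239
```

```bash
python3 f.py
```

```text
t 26.93 Ftool [-0.12 -0.06  0.26] sd [0.77 0.41 0.69] T [ 0.007 -0.002 -0.019] sd [0.031 0.034 0.027] rackx mm 561.17 tcp [ 0.5616 -0.0192  0.1333] gap 0.024
```

play_rows(series="28 0 0.1 0 0 0 0;28 0 0 0 0 0 0")

```text
clock: 27.22
tcp_pos: [0.5626, -0.0193, 0.1333]
orientation: [0.0, 0.736, 0.677, 0.0]
wrist_force: [0.0, 0.8, 0.7]
finger_gap: 0.0238
```

```bash
python3 f.py
```

```text
t 27.48 Ftool [ 0.31 -0.   -0.3 ] sd [0.38 0.3  0.42] T [-0.02  -0.007 -0.009] sd [0.008 0.016 0.025] rackx mm 562.15 tcp [ 0.5625 -0.0193  0.1333] gap 0.0238
```

play_rows(series="28 0 0.1 0 0 0 0;28 0 0 0 0 0 0")

```text
clock: 27.78
tcp_pos: [0.5636, -0.0194, 0.1333]
orientation: [0.0, 0.736, 0.677, 0.0]
wrist_force: [-0.7, -0.1, 0.1]
finger_gap: 0.0237
```

```bash
python3 f.py
```

```text
t 28.02 Ftool [-0.02 -0.09  0.02] sd [0.26 0.33 0.27] T [0.017 0.006 0.002] sd [0.026 0.027 0.037] rackx mm 563.15 tcp [ 0.5635 -0.0194  0.1333] gap 0.0238
```

play_rows(series="28 0 0.1 0 0 0 0;28 0 0.1 0 0 0 0;28 0 0 0 0 0 0")

```text
clock: 28.45
tcp_pos: [0.5653, -0.0195, 0.1332]
orientation: [-0.0, 0.736, 0.677, -0.0]
wrist_force: [-0.9, -0.3, 1.0]
finger_gap: 0.0246
```

```bash
python3 -c "
from f import *
im=force(6);cv2.imwrite('pics/w9.png',im[200:,150:500,::-1])"
```

```text
t 28.7 Ftool [-0.05 -1.46 -1.05] sd [0.49 0.44 0.54] T [0.301 0.006 0.011] sd [0.029 0.019 0.019] rackx mm 564.92 tcp [ 0.5653 -0.0195  0.1333] gap 0.024
```

View pics/w9.png

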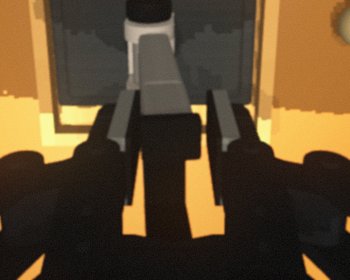

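play_rows(series="28 0 0.08 0 0 0 0;28 0 0 0 0 0 0")

```text
clock: 29.0
tcp_pos: [0.566, -0.0196, 0.1332]
orientation: [-0.0, 0.736, 0.677, -0.0]
wrist_force: [-2.3, 0.2, 1.8]
finger_gap: 0.0238
```

```bash
python3 f.py
```

```text
t 29.25 Ftool [-0.16 -2.37 -1.54] sd [0.43 0.37 0.34] T [0.569 0.009 0.001] sd [0.039 0.017 0.028] rackx mm 565.7 tcp [ 0.5661 -0.0196  0.1332] gap 0.0239
```

Firm contact comes at about 564.5 mm, 5–6 mm beyond where the yoke stood, and the image shows it leaning away. Now I draw it back.

play_rows(series="28 0 -0.2 0 0 0 0;28 0 -0.2 0 0 0 0;28 0 -0.2 0 0 0 0;28 0 -0.2 0 0 0 0;28 0 -0.2 0 0 0 0;28 0 -0.2 0 0 0 0;28 0 -0.1 0 0 0 0;28 0 -0.1 0 0 0 0;28 0 -0.1 0 0 0 0;28 0 -0.1 0 0 0 0;28 0 0 0 0 0 0")

```text
clock: 30.68
tcp_pos: [0.5502, -0.0183, 0.1333]
orientation: [-0.0, 0.736, 0.677, -0.0]
wrist_force: [-0.3, 0.0, 0.0]
finger_gap: 0.024
```

```bash
python3 f.py
```

```text
t 30.93 Ftool [ 0.08 -0.25 -0.1 ] sd [0.58 0.21 0.18] T [-0.023  0.017 -0.02 ] sd [0.02  0.02  0.022] rackx mm 549.86 tcp [ 0.5503 -0.0183  0.1332] gap 0.0239
```

play_rows(series="28 0 -0.1 0 0 0 0;28 0 -0.1 0 0 0 0;28 0 -0.1 0 0 0 0;28 0 0 0 0 0 0")

```text
clock: 31.48
tcp_pos: [0.5473, -0.018, 0.1333]
orientation: [0.0, 0.736, 0.677, -0.0]
wrist_force: [0.2, -0.2, 1.0]
finger_gap: 0.0237
```

```bash
python3 f.py
```

```text
t 31.73 Ftool [-0.08  0.11 -0.65] sd [0.55 0.4  0.39] T [-0.019  0.005  0.011] sd [0.032 0.035 0.041] rackx mm 546.85 tcp [ 0.5473 -0.018   0.1333] gap 0.0238
```

play_rows(series="28 0 -0.1 0 0 0 0;28 0 0 0 0 0 0")

```text
clock: 32.02
tcp_pos: [0.5463, -0.018, 0.1333]
orientation: [0.0, 0.736, 0.677, -0.0]
wrist_force: [0.1, -0.2, -0.5]
finger_gap: 0.0242
```

```bash
python3 f.py
```

```text
t 32.27 Ftool [-0.03  0.29 -0.02] sd [0.61 0.22 0.43] T [-0.028  0.     0.008] sd [0.032 0.016 0.024] rackx mm 545.9 tcp [ 0.5463 -0.0179  0.1333] gap 0.0238
```

play_rows(series="28 0 -0.1 0 0 0 0;28 0 0 0 0 0 0")

```text
clock: 32.58
tcp_pos: [0.5453, -0.0178, 0.1333]
orientation: [0.0, 0.736, 0.677, -0.0]
wrist_force: [-0.1, 0.9, 0.7]
finger_gap: 0.0241
```

```bash
python3 f.py
```

```text
t 32.83 Ftool [-0.05 -0.04 -0.12] sd [0.54 0.58 0.37] T [-0.022  0.001  0.004] sd [0.035 0.027 0.041] rackx mm 544.86 tcp [ 0.5453 -0.0178  0.1333] gap 0.024
```

play_rows(series="28 0 -0.1 0 0 0 0;28 0 0 0 0 0 0")

```text
clock: 33.12
tcp_pos: [0.5443, -0.0178, 0.1333]
orientation: [0.0, 0.736, 0.677, -0.0]
wrist_force: [-0.3, 0.6, 0.5]
finger_gap: 0.0238
```

```bash
python3 f.py
```

```text
t 33.38 Ftool [ 0.26  0.13 -0.41] sd [0.46 0.35 0.51] T [-0.007 -0.013 -0.007] sd [0.012 0.012 0.024] rackx mm 543.85 tcp [ 0.5443 -0.0178  0.1333] gap 0.0238
```

play_rows(series="28 0 -0.1 0 0 0 0;28 0 0 0 0 0 0")

```text
clock: 33.67
tcp_pos: [0.5433, -0.0177, 0.1333]
orientation: [0.0, 0.736, 0.677, -0.0]
wrist_force: [0.0, -0.5, 0.1]
finger_gap: 0.0237
```

```bash
python3 f.py
```

```text
t 33.92 Ftool [0.14 0.13 0.06] sd [0.59 0.2  0.5 ] T [-0.005 -0.031  0.015] sd [0.028 0.029 0.026] rackx mm 542.88 tcp [ 0.5433 -0.0177  0.1333] gap 0.0239
```

play_rows(series="28 0 -0.08 0 0 0 0;28 0 0 0 0 0 0")

```text
clock: 34.22
tcp_pos: [0.5426, -0.0176, 0.1333]
orientation: [0.0, 0.736, 0.677, 0.0]
wrist_force: [0.8, 0.2, -0.4]
finger_gap: 0.024
```

```bash
python3 f.py
```

```text
t 34.48 Ftool [-0.04  0.16  0.32] sd [0.38 0.42 0.51] T [-0.079 -0.025 -0.008] sd [0.033 0.034 0.018] rackx mm 542.17 tcp [ 0.5426 -0.0176  0.1333] gap 0.0239
```

play_rows(series="28 0 -0.07 0 0 0 0;28 0 0 0 0 0 0")

```text
clock: 34.78
tcp_pos: [0.5421, -0.0176, 0.1333]
orientation: [0.0, 0.736, 0.677, 0.0]
wrist_force: [2.0, -0.3, -1.0]
finger_gap: 0.0237
```

```bash
python3 f.py
```

```text
t 35.02 Ftool [0.09 0.92 0.34] sd [0.28 0.64 0.41] T [-0.242 -0.012 -0.002] sd [0.02  0.044 0.039] rackx mm 541.58 tcp [ 0.542  -0.0176  0.1333] gap 0.0239
```

The right rest is the loose one: about 10 mm of travel beyond the gap, against 1.6 mm for the other two. I centre on it and grip.

play_rows(series="28 0 0.2 0 0 0 0;28 0 0.2 0 0 0 0;28 0 0.2 0 0 0 0;28 0 0.2 0 0 0 0;28 0 0.2 0 0 0 0;28 0 0.17 0 0 0 0;28 0 0 0 0 0 0")

```text
clock: 35.95
tcp_pos: [0.5536, -0.0185, 0.1332]
orientation: [0.0, 0.736, 0.677, -0.0]
wrist_force: [0.7, 0.4, -1.0]
finger_gap: 0.0239
```

play_rows(series="22 0 0 0 0 0 0;18 0 0 0 0 0 0;15 0 0 0 0 0 0;13 0 0 0 0 0 0;5 0 0 0 0 0 0;5 0 0 0 0 0 0;5 0 0 0 0 0 0;5 0 0 0 0 0 0", newtons=50)

```text
clock: 36.95
tcp_pos: [0.5536, -0.0185, 0.1334]
orientation: [0.0, 0.736, 0.677, 0.0]
wrist_force: [0.2, -0.4, 2.9]
finger_gap: 0.0113
```

```bash
python3 -c "
from f import *
im=force(6);cv2.imwrite('pics/w10.png',im[:,:,::-1])"
```

```text
t 37.2 Ftool [ 0.04 -0.42 -2.56] sd [0.44 0.32 0.47] T [ 0.108  0.033 -0.059] sd [0.016 0.022 0.031] rackx mm 553.17 tcp [ 0.5536 -0.0185  0.1334] gap 0.0112
```

View pics/w10.png

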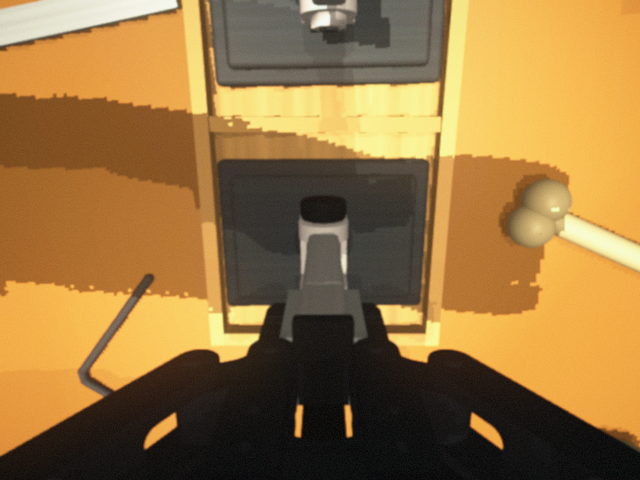

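The plate is gripped (gap 11.2 mm), the yoke is upright and the foot is square in its bay. I lift.

play_rows(series="5 0 0 -0.2 0 0 0;5 0 0 -0.3 0 0 0;5 0 0 -0.5 0 0 0;5 0 0 -1 0 0 0;5 0 0 -1 0 0 0;5 0 0 -1 0 0 0;5 0 0 0 0 0 0;5 0 0 0 0 0 0")

```text
clock: 38.25
tcp_pos: [0.5534, -0.0185, 0.1732]
orientation: [0.0, 0.736, 0.677, -0.0]
wrist_force: [0.1, -0.8, -8.1]
finger_gap: 0.0109
```

```bash
python3 -c "
from f import *
im=force(6);cv2.imwrite('pics/w11.png',im[:,:,::-1])
cv2.imwrite('pics/s2.png',cv2.resize(cams.read_camera('scene')[150:390,220:480,::-1],None,fx=2.5,fy=2.5))
"
```

```text
t 38.5 Ftool [-0.2   0.25  8.05] sd [0.49 0.66 0.27] T [ 0.025 -0.011 -0.001] sd [0.035 0.029 0.014] rackx mm 552.81 tcp [ 0.5532 -0.0185  0.1729] gap 0.0111
```

View pics/w11.png

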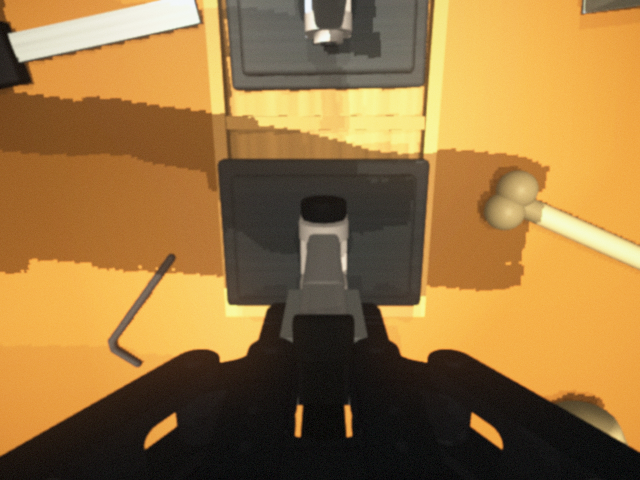

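View pics/s2.png

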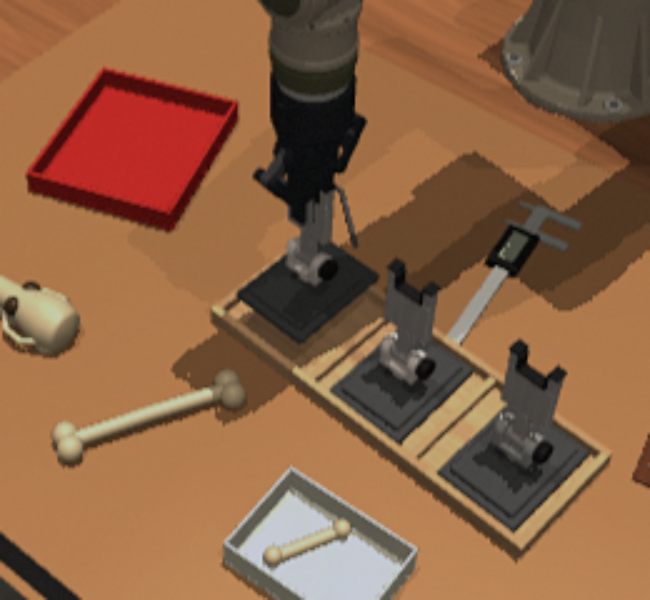

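The rest is lifted clear and hangs level, with a load of 8 N, and both sound rests are standing. Next I cross-check the tray centre from the scene view.

Run:
```python
from h import *
im=cv2.imread('pics/scene0.png'); hsv=cv2.cvtColor(im,cv2.COLOR_BGR2HSV)
cal=cams.get_calibration('scene')
m=((hsv[:,:,0]<6)|(hsv[:,:,0]>172))&(hsv[:,:,1]>200)
m=m.astype(np.uint8)*255; m[:170]=0;m[250:]=0;m[:,:220]=0;m[:,330:]=0
c=max(cv2.findContours(m,0,2)[0],key=cv2.contourArea); h=cv2.convexHull(c)
print(cv2.approxPolyDP(h,3,True).reshape(-1,2).tolist())
print('rim corners predicted',proj(cal,[[.5497,-.2073,.03],[.6087,-.3822,.03],[.418,-.4437,.03],[.3608,-.2697,.03]]).round(1).tolist())
ct=np.array([.4843,-.3257]);print((-ct[0]*0))
togo([.4843,-.3257,.203],np.radians(18.4))
togo([.4843,-.3257,.203])
```

```text
[[261, 178], [314, 191], [313, 200], [288, 241], [232, 225], [232, 217]]
rim corners predicted [[290.1, 234.9], [230.4, 218.5], [262.0, 176.0], [317.2, 190.0]]
-0.0
t 38.6 shift cm [-31.19  -4.33  -2.99] turn [-2.000e-02 -0.000e+00 -2.318e+01] gap 11.6 F [-0.24 -0.27 -7.17] tcp [ 0.5534 -0.0185  0.173 ]
t 38.6 shift cm [-31.19  -4.33  -2.99] turn [-0.02  0.    0.08] gap 11.6 F [-0.24 -0.27 -7.17] tcp [ 0.5534 -0.0185  0.173 ]
```

The scene-view corners match the prediction to within 1–3 px. I carry the rest over.

play_rows(series="5 0 0 -0.7 0 0 0;5 0 0 -1.3 0 0 0;5 0 0 -1 0 0 0;5 -0.8 -0.11 0 0 0 0;5 -1.6 -0.22 0 0 0 0;5 -2.4 -0.33 0 0 0 0;5 -2.6 -0.36 0 0 0 0;5 -2.6 -0.36 0 0 0 0;5 -2.6 -0.36 0 0 0 0;5 -2.6 -0.36 0 0 0 0")

```text
clock: 39.85
tcp_pos: [0.5188, -0.1701, 0.2027]
orientation: [-0.0, 0.736, 0.677, -0.0]
wrist_force: [-0.5, 0.5, -7.8]
finger_gap: 0.0113
```

play_rows(series="5 -2.6 -0.36 0 0 0 0;5 -2.6 -0.36 0 0 0 0;5 -2.6 -0.36 0 0 0 0;5 -2.6 -0.36 0 0 0 0;5 -2.4 -0.33 0 0 0 0;5 -1.6 -0.22 0 0 0 0;5 -1 -0.14 0 0 0 0;5 -0.6 -0.08 0 0 0 0;5 0 0 0 0 0 0")

```text
clock: 40.98
tcp_pos: [0.4846, -0.3258, 0.2032]
orientation: [-0.0, 0.736, 0.677, 0.0]
wrist_force: [0.7, -0.7, -8.4]
finger_gap: 0.0114
```

play_rows(series="5 0 0 0 0 0 -1.5;5 0 0 0 0 0 -3;5 0 0 0 0 0 -4;5 0 0 0 0 0 -4.2;5 0 0 0 0 0 -4;5 0 0 0 0 0 -3.5;5 0 0 0 0 0 -2;5 0 0 0 0 0 -1;5 0 0 0 0 0 0;5 0 0 0 0 0 0")

```text
clock: 42.22
tcp_pos: [0.4846, -0.3258, 0.2033]
orientation: [0.0, 0.585, 0.811, -0.0]
wrist_force: [-0.3, -0.9, -7.2]
finger_gap: 0.0113
```

Run:
```python
from f import *
togo([.4843,-.3257,.13],np.radians(18.4))
im=force(4);cv2.imwrite('pics/w12.png',im[:,:,::-1])
cv2.imwrite('pics/t12.png',cams.read_camera('top')[:,:,::-1])
cal=cams.get_calibration('wrist'); print(proj(cal,[[.5497,-.2073,.03],[.6087,-.3822,.03],[.418,-.4437,.03],[.3608,-.2697,.03]]).round(0).tolist())
```

```text
t 42.23 shift cm [ 0.02 -0.03  7.33] turn [0.   0.01 0.01] gap 11.3 F [-0.32 -0.95 -7.19] tcp [ 0.4846 -0.3258  0.2033]
t 42.38 Ftool [-0.03  0.06  7.57] sd [0.57 0.64 0.3 ] T [ 0.003 -0.004 -0.039] sd [0.011 0.02  0.014] rackx mm 510.47 tcp [ 0.4846 -0.3259  0.2033] gap 0.0113
[[476.0, 79.0], [452.0, 332.0], [195.0, 329.0], [172.0, 78.0]]
```

View pics/w12.png

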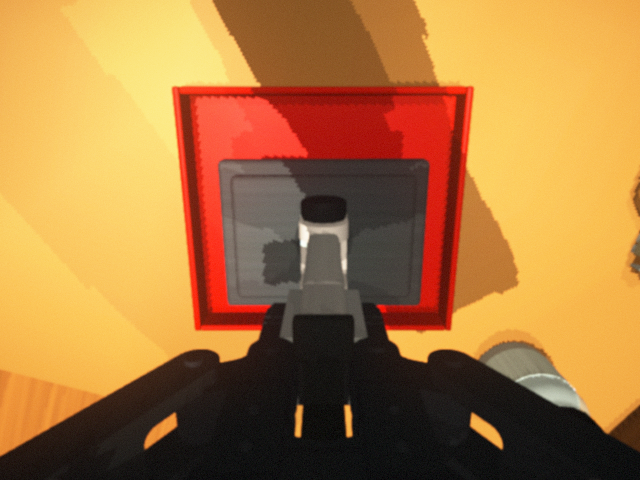

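View pics/t12.png

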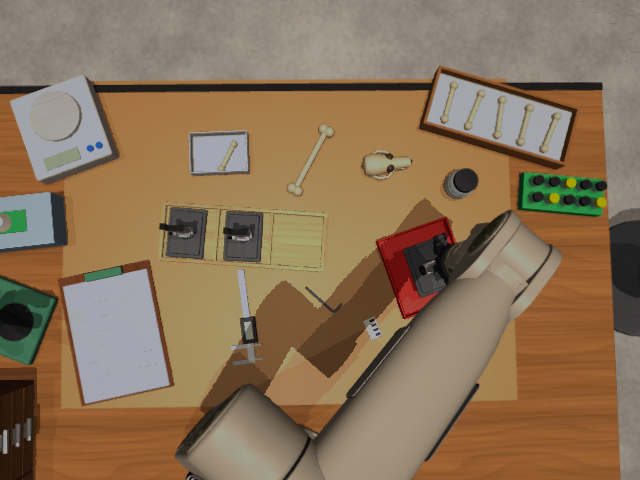

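The wrist view shows the tray rim at (174,88), (473,88), (452,328) and (195,328), with the foot level inside it. I refine the tray centre from those corners.

Run:
```python
from h import *
cal=cams.get_calibration('wrist')
P=plane(cal,[[174,88],[473,88],[452,328],[196,328]],.03); print(P.round(4),P.mean(0),np.linalg.norm(P-np.roll(P,-1,0),axis=1))
d=P[1]-P[0];print(np.degrees(np.arctan2(d[1],d[0])))
togo([*P.mean(0)[:2],.13],np.radians(18.4))
# held foot: underside at tcp-0.1253, top +0.016
s,M=st(); z=s['tcp_pos'][2]-.1253+.016
F=plane(cal,[[219,160],[429,160],[421,304],[228,304]],z);print('foot',F.mean(0),np.linalg.norm(F-np.roll(F,-1,0),axis=1))
```

```text
[[ 0.3634 -0.2755  0.03  ]
 [ 0.5503 -0.2131  0.03  ]
 [ 0.6071 -0.3794  0.03  ]
 [ 0.4188 -0.4424  0.03  ]] [ 0.48489963 -0.3275996   0.03      ] [0.19699785 0.17575301 0.19857069 0.17582047]
18.460251914590593
t 42.48 shift cm [-0.17 -0.02  7.33] turn [-0.    0.01  0.01] gap 11.1 F [ 0.04 -0.72 -8.25] tcp [ 0.4846 -0.3259  0.2033]
foot [ 0.48348192 -0.32262502  0.09400315] [0.11413524 0.08542983 0.11571774 0.08545253]
```

play_rows(series="5 -0.25 0 0.5 0 0 0;5 0 0 1 0 0 0;5 0 0 1.2 0 0 0;5 0 0 1.2 0 0 0;5 0 0 1 0 0 0;5 0 0 0.8 0 0 0;5 0 0 0.5 0 0 0;5 0 0 0.3 0 0 0;5 0 0 0 0 0 0;5 0 0 0 0 0 0")

```text
clock: 43.72
tcp_pos: [0.4856, -0.3284, 0.1387]
orientation: [0.0, 0.585, 0.811, -0.0]
wrist_force: [-0.3, 0.2, -7.0]
finger_gap: 0.0115
```

```bash
python3 f.py
```

```text
t 43.98 Ftool [ 0.08 -0.14  7.78] sd [0.14 0.18 0.61] T [-0.011 -0.009 -0.003] sd [0.036 0.022 0.024] rackx mm 511.63 tcp [ 0.4856 -0.3284  0.1386] gap 0.0114
```

play_rows(series="5 0 0 0.1 0 0 0;5 0 0 0.1 0 0 0;5 0 0 0.1 0 0 0;5 0 0 0.1 0 0 0;5 0 0 0 0 0 0;5 0 0 0 0 0 0")

```text
clock: 44.78
tcp_pos: [0.4854, -0.3282, 0.1343]
orientation: [-0.0, 0.585, 0.811, -0.0]
wrist_force: [0.1, -0.0, -7.4]
finger_gap: 0.0114
```

```bash
python3 f.py
```

```text
t 45.02 Ftool [0.1  0.08 7.99] sd [0.13 0.22 0.35] T [ 0.023 -0.025  0.011] sd [0.032 0.032 0.016] rackx mm 511.48 tcp [ 0.4854 -0.3283  0.1343] gap 0.0114
```

play_rows(series="5 0 0 0.08 0 0 0;5 0 0 0.08 0 0 0;5 0 0 0.08 0 0 0;5 0 0 0.06 0 0 0;5 0 0 0 0 0 0;5 0 0 0 0 0 0")

```text
clock: 45.82
tcp_pos: [0.4854, -0.3283, 0.1313]
orientation: [0.0, 0.585, 0.811, -0.0]
wrist_force: [0.3, -0.4, -8.1]
finger_gap: 0.0114
```

```bash
python3 f.py
```

```text
t 46.08 Ftool [-0.03 -0.09  7.81] sd [0.38 0.29 0.39] T [0.005 0.004 0.022] sd [0.035 0.031 0.027] rackx mm 511.48 tcp [ 0.4854 -0.3282  0.1313] gap 0.0114
```

play_rows(series="5 0 0 0.06 0 0 0;5 0 0 0.04 0 0 0;5 0 0 0 0 0 0;5 0 0 0 0 0 0")

```text
clock: 46.62
tcp_pos: [0.4854, -0.3283, 0.1305]
orientation: [0.0, 0.585, 0.811, -0.0]
wrist_force: [-1.1, -0.1, -5.7]
finger_gap: 0.0116
```

```bash
python3 f.py
```

```text
t 46.88 Ftool [ 0.89 -0.42  5.4 ] sd [0.62 0.52 0.41] T [0.091 0.16  0.01 ] sd [0.028 0.028 0.032] rackx mm 511.5 tcp [ 0.4854 -0.3283  0.1305] gap 0.0114
```

The foot is starting to touch the tray floor (load down to 5.4 N). I settle it a little further.

play_rows(series="5 0 0 0.03 0 0 0;5 0 0 0.03 0 0 0;5 0 0 0 0 0 0;5 0 0 0 0 0 0")

```text
clock: 47.42
tcp_pos: [0.4856, -0.3284, 0.1304]
orientation: [0.0, 0.585, 0.811, -0.0]
wrist_force: [-2.5, 1.8, 3.5]
finger_gap: 0.0114
```

```bash
python3 f.py
```

```text
t 47.67 Ftool [ 2.77 -1.38 -4.83] sd [0.4  0.28 1.07] T [ 0.453  0.698 -0.005] sd [0.015 0.015 0.02 ] rackx mm 511.63 tcp [ 0.4856 -0.3284  0.1304] gap 0.0115
```

The foot is seated, with a 5 N downward press. I ease off a touch and release.

play_rows(series="5 0 0 -0.03 0 0 0;5 0 0 0 0 0 0;15 0 0 0 0 0 0;18 0 0 0 0 0 0;22 0 0 0 0 0 0;28 0 0 0 0 0 0;36 0 0 0 0 0 0;36 0 0 0 0 0 0;36 0 0 0 0 0 0", newtons=20)

```text
clock: 48.85
tcp_pos: [0.4854, -0.3283, 0.13]
orientation: [0.0, 0.585, 0.811, -0.0]
wrist_force: [0.3, -0.6, 0.1]
finger_gap: 0.0306
```

```bash
python3 -c "
from f import *
im=force(4);cv2.imwrite('pics/w13.png',im[:,:,::-1])"
```

```text
t 49.0 Ftool [ 0.05 -0.32  0.12] sd [0.51 0.3  0.34] T [ 0.001 -0.002 -0.015] sd [0.021 0.041 0.034] rackx mm 511.46 tcp [ 0.4854 -0.3282  0.13  ] gap 0.0307
```

View pics/w13.png

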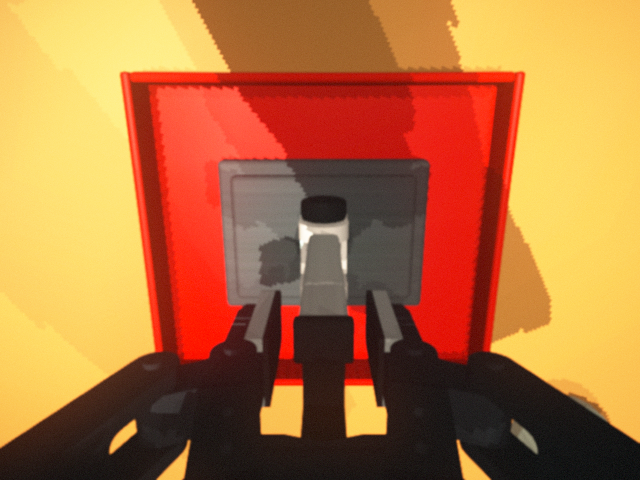

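The jaws are clear of the yoke on both sides, and the foot sits flat with the yoke upright. I rise and back away.

play_rows(series="36 0 0 -1 0 0 0;36 0 0 -2 0 0 0;36 0 0 -3 0 0 0;36 0 0 -3 0 0 0;36 0 0 -3 0 0 0;36 -3 -3 0 0 0 0;36 -4 -4 0 0 0 0;36 -4 -3 0 0 0 0;36 -4 0 0 0 0 0;36 0 0 0 0 0 0")

```text
clock: 50.3
tcp_pos: [0.4376, -0.5048, 0.2493]
orientation: [0.0, 0.586, 0.81, -0.0]
wrist_force: [0.3, 0.6, 0.3]
finger_gap: 0.0307
```

Run:
```python
from f import *
print(st()[0]['tcp_pos'])
t=cams.read_camera('top');cv2.imwrite('pics/t14.png',t[:,:,::-1])
cv2.imwrite('pics/s14.png',cams.read_camera('scene')[:,:,::-1])
cv2.imwrite('pics/t14b.png',cv2.resize(t[200:340,360:500,::-1],None,fx=4,fy=4,interpolation=cv2.INTER_CUBIC))
```

```text
[ 0.4375715  -0.50484468  0.24927328]
```

View pics/t14b.png

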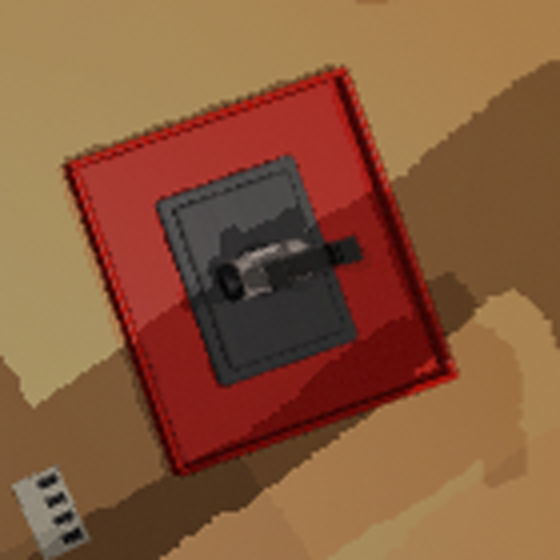

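View pics/s14.png

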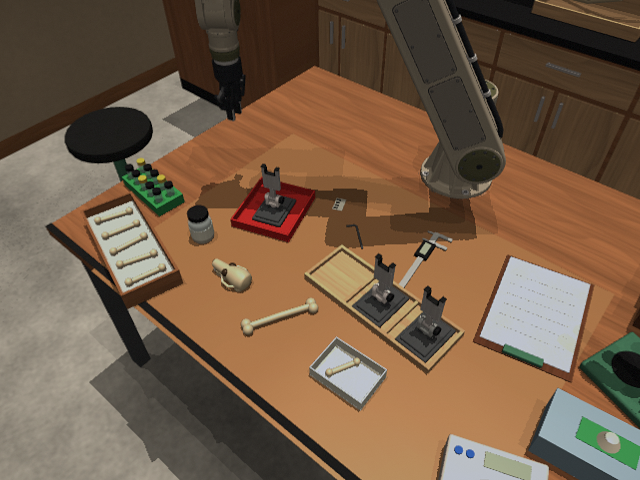

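The foot centre at crop (257,270) is within about 2 mm of the tray centre at (262,270). The rest stands upright, both sound rests are in their bays, and nothing else has moved. I hand in.

```bash
python3 -c "
from workcell import workorder,get_state
print(get_state()['clock']); print(workorder.hand_in())"
```

```text
50.4
the job is handed in; nothing more can be done
None
```

The right-hand rest is the worn one. It now stands upright in the red tray, and I handed the job in at 50.4 s of the 70 s allowed.

- **Feeling the play:** I pushed each yoke away and drew it back, from left to right, using about 2.4 N at most. The left and middle yokes had about 1.6 mm of total travel between firm stops, including some springiness, so both are sound. The right yoke moved about 10 mm almost freely before each firm stop. That is less than the roughly 12.8 mm the stated 6.4 mm each way would give, but far beyond the other two.
- **Lifting and placing:** The rest hung level at about 8 N, and I lowered it until it touched the tray floor. The last small step pressed it down at about 5 N, so I eased off slightly before opening the jaws.
- **Last checks:**
  - **Placing:** In the top view the foot is about 2 mm from the tray centre and lined up with its sides, with the yoke upright. My two readings of the tray's position differed by about 2 mm, so I aimed using both.
  - **Sound rests and bench:** Both sound rests stand in their bays. By eye, the other things on the bench look unmoved.
  - **Robot:** The wrist force reads near zero and the gripper is well clear of everything.

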